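# Set the cap station after emptying

### The arm

A 6-joint arm with a two-finger parallel gripper is mounted at the origin on the work surface. World frame = base frame: x ahead of the robot, y to its left, z up, the work surface at z = 0. Lengths are in m, angles in degrees, forces in N, time in s.
With the tool pointing down it reaches from about 0.35 to 0.875 m from the base axis. Payload 4.2 kg.
Tool frame: the origin (TCP) lies at the very end of the fingers, on their centre line; the grasp point (between the pads) lies 19 mm behind it (r.grip_point_offset is the distance from the TCP to the grasp point, in m); z points along the fingers, y is the line along which they close (so a half turn about z gives the same grasp; the last joint's range is limited). The gripper opens to 87 mm and grips with 3 to 60 N. Pads are 19 mm wide; open, the fingers measure 117 mm over their backs; the gripper's body (75 mm by 190 mm) begins 51 mm behind the grasp point.
Start: joints at [-53.365, 22.042, 0.453, 0, -68.411, -14.817], TCP at [0.232, -0.58, 0.223] pointing down, gripper open.
Joint ranges: [-179.83, 179.83], [-69.29, 118.12], [-61.27, 80.66], [-181.25, 117.63], [-171.15, -9.14], [-177.46, 177.46]. Speed limits (degrees/s): [159.86, 159.86, 180, 180, 180, 180].

### API

Orientations are given as a 3x3 rotation matrix whose columns are the frame's x, y, z axes.
In Python, from station import r, cams gives the robot as it stands. The module is installed in compiled form; this text tells all that it offers.
- The arm moves only by the shell command python3 -m handwheel 'ROWS'. ROWS is JSON, a list that holds one entry, the list of rows, each a list of 7 numbers: the turn, a rotation vector about the tool's x, y, z in units of 6 degrees (1.0 is 6 degrees), then the shift along the tool's x, y, z in m, then the finger opening in m, from 0 to 0.087. In form: [[[ax, ay, az, x, y, z, jaw], ...]]. A call has 1 to 12 rows; each row shifts and turns the commanded pose from where the row before left it, along the tool's axes as they then stand; what a row does not reach is not made up. A row lasts 1/10 s, in which the tool goes at most 50 mm and 8.59 degrees, less where a joint would pass 70% of its speed; a pose out of reach is approached as far as the arm can. A call with a gripper value outside its range is refused whole. The fingers move at their own pace and stop on an object; the grip force is fixed at half the most. Time passes only in rows, so rows that do not move let the fingers close. It gives the time, the measured TCP pose, the force, the opening and the grip force at its end, in the units of the state.
- r.sense(): the state, without advancing time (a new reading comes with each control period).
- cams.capture(name): name is "side" or "top" or "wrist"; returns the picture (400x640x3 uint8, red, green, blue); there is no depth.
- cams.get_calibration(name): a dict with "camera_matrix" (3x3 intrinsics, pixels), "rvec" (rotation vector, rad) and "tvec" (3), from world to camera coordinates, as OpenCV has them; the wrist camera has in their place "T_tool_cam" (4x4, takes a point from camera to tool coordinates, whose origin is the TCP and whose axes are the flange's). Camera axes: x right, y down, z forward; pixel columns grow to the right and rows downward; lengths in m; the calibration is good to about 2 mm. A picture is of the moment at which its call begins: read the wrist's pose just before it. get_calibration takes no time and is no camera call.
- r.finish_job(): hands the job in; it is judged then, once.
The state is a dict: "time_s": time; "joints": joint angles; "joint_velocities": joint speeds; "effort": joint torques, N m; "tcp_pos": TCP position; "ee_rot": TCP orientation; "wrist_force": force on the tool from outside, world axes, zero at the start; "moment": the same for the moment, N m; "gripper_width": opening from 0.0 (shut) to 1.0 (fully open); "gripper_force": force on a finger pad.
Only numpy, scipy, OpenCV 4.12 (cv2) and the standard library are available. Lean on these libraries where they do the work, as an engineer would, in place of code of your own. Each camera call takes 0.05 s, during which the arm holds its last target. There are 200 camera calls.

### The job

The cap bin has just been emptied and is still tipped forward: push it back until it stands fully upright against its stop. Then lay the closed fingertips on the flat steel shutter plate, press just hard enough that it follows, and push it along its rails to the right until its front edge meets the line scribed across the rails, without overrunning the line. The sheet metal dents, so keep every push and press under 20 newtons, leave the other things where they stand, and finish clear of the station.

Things in the scene. Friction and masses are not known exactly. Their poses are not given: they have to be found in the camera images.
- station: Fixed galvanized cap station on the counter. Origin on the counter top, x away from the robot, y to its left, z up; all y, x offsets of the other entries are in this frame. Hood (y 80 to 250 mm, top 94 mm high) at the left, over the tail of the shutter plate; open deck with cap slot (y -170 to 80); cap bin between brackets at the right (y -328 to -192).
- fall_axis (a point): Point of the station at x 0, y 120 mm, z 60 mm, under the hood. The deck with rails and plate has a drain fall that is NOT measured: it is turned up to 0.055 rad either way about the line along x through here and stays so. Were it level, the plate's top would be 13 mm above this point; at y it is up to 0.055 x (120 mm - y) higher or lower. Find and follow it by feel.
- shutter (a joint): Travel (m) of the shutter plate, 0 = fully back under the hood, growing to the right (station -y). Its front edge is at y = -joint; the scribed line is at y -120 mm, met at 0.120; it runs on to 0.140 with no stop at the line. About 5 N of drag; stays where left. No handle: only fingertips pressed on its top (some 8 to 16 N) carry it.
- plate_way (a point): Point of the station at x 0, y 0, z 60 mm: middle of the plate's way. The plate is smooth steel, 110 mm wide (x -55 to 55), 6 mm thick, on soft strips: it gives about 1 mm per 7 N pressed, up to 6 mm. At least 80 mm behind its front edge is bare. Aluminium rails beside it (centred at x -64 and 64, 12 mm wide, tops 1.5 mm above the plate) bear the black scribed line.
- bin (a joint): Tilt (rad) of the cap bin: 0 = upright against its stop, positive = tipped forward (top towards the robot, station -x), up to 0.5. It stays where it is left; about 2 to 8 N at the front of its upper rim turns it back; the finger should rise with the rim's arc, as dragging down on it jams it.
- bin_pin (a point): Middle of the bin's pin axis, at station x 0, y -260, z 60 mm; the axis runs along y. The bin is an open-topped box of 3 mm sheet, 100 (x) by 110 (y) by 130 mm high; when upright its front face is 30 mm in front of the axis (back 70 mm behind), its rim 100 mm above and its floor 30 mm below the axis.
- opener: Bystander: black cast-iron bottle opener, 125 mm long, 12 mm thick, lying on the hood; origin under its middle.
- stein_a: Bystander: thick glass beer stein with a handle, 90 mm across, 150 mm high; origin at the centre of its underside.
- stein_b: Bystander: a second stein like stein_a.
- growler: Bystander: amber glass growler bottle, 110 mm across, 190 mm high; origin at the centre of its underside.
- bell: Bystander: brass service bell, 84 mm across, 54 mm high; origin at the centre of its underside.
- stopper: Bystander: green glass growler stopper standing on its head, 38 mm across, 45 mm high; origin at the centre of its underside.
- jigger: Bystander: double-coned steel measure, 44 mm across, 78 mm high; origin at the centre of its underside.

How it is judged:
By the outcome, as a careful person would: the job done as asked, in the order asked, and still so for the second after the job is handed in, with the robot touching nothing.
It also fails if it takes over 72 s, if anything falls off the work surface, if the arm or the gripper's body presses on something with over 40 N, if the wrist force passes 120 N, or if a joint passes its speed limit or range.

## Working session

There is one attempt and no reset: what is moved stays moved. The work goes in short steps, Python scripts to look and compute and a shell command to move; the robot and the scene stay as the last step left them, time stands still between calls to the robot, and variables do not carry over. Pictures are saved under pics/ and viewed, at most 13 in all, crops included, and the job is handed in when it is done.

```bash
mkdir -p pics
python3 - <<'E'
from station import r,cams
import cv2,json,numpy as np
for n in("side","top"):
    im=cams.capture(n); cv2.imwrite(f"pics/{n}0.png",im[...,::-1]); c=cams.get_calibration(n); print(n,{k:np.round(v,4).tolist() for k,v in c.items()})
print(np.round(cams.get_calibration("wrist")["T_tool_cam"],4).tolist(),np.round(cams.get_calibration("wrist")["camera_matrix"],1).tolist())
s=r.sense();print(s["time_s"],s["tcp_pos"],np.round(s["ee_rot"],3).tolist(),s["wrist_force"],s["gripper_width"])
E
```

```text
side {'camera_matrix': [[371.0299, 0.0, 307.6356], [0.0, 371.0299, 195.3391], [0.0, 0.0, 1.0]], 'rvec': [1.0014, -2.5208, 0.9981], 'tvec': [0.4766, 0.3027, 0.6476]}
top {'camera_matrix': [[461.8379, 0.0, 317.2705], [0.0, 461.8379, 193.2484], [0.0, 0.0, 1.0]], 'rvec': [2.1367, -2.1568, 0.1894], 'tvec': [0.0643, 0.5718, 1.1063]}
[[-0.0007, -0.9569, -0.2905, 0.0802], [1.0, -0.0006, -0.0004, -0.0008], [0.0002, -0.2905, 0.9569, -0.1624], [0.0, 0.0, 0.0, 1.0]] [[319.0, 0.0, 319.2], [0.0, 319.0, 201.5], [0.0, 0.0, 1.0]]
0.1 [ 0.23209811 -0.57972112  0.22156047] [[-0.928, -0.372, -0.001], [-0.372, 0.928, 0.002], [0.0, 0.002, -1.0]] [-0.07477383  0.04172603  0.59834481] 1.00069858811811
```

View pics/top0.png

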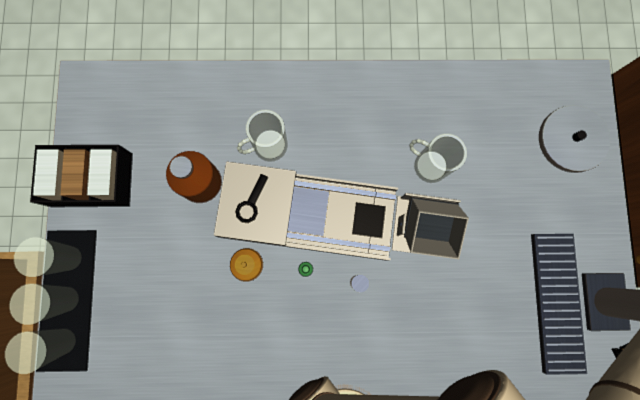

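View pics/side0.png

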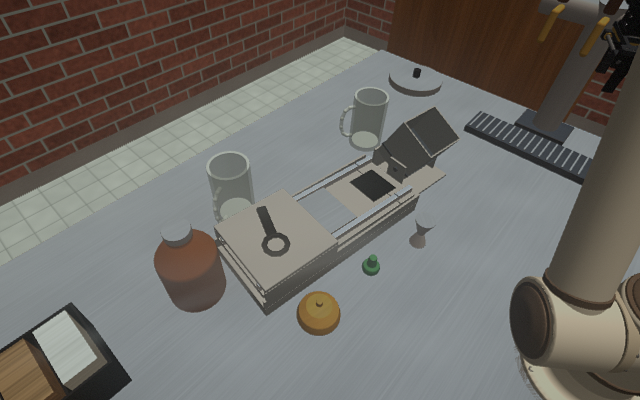

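The top view shows the hood at about (255,205), the plate's light-blue front part at (308,212), the cap slot at (368,220), the scribed line near column 375, and the tipped bin at (435,225). The side view confirms that the bin is tipped towards the robot. I'll zoom in to get corner pixels.

```bash
cat > h.py <<'E'
import numpy as np,cv2
from station import r,cams
def cast(n,px,z,pose=None):
    c=cams.get_calibration(n);K=np.array(c["camera_matrix"])
    if n=="wrist":
        T=np.array(c["T_tool_cam"]);R=pose[1]@T[:3,:3];o=pose[1]@T[:3,3]+pose[0]
    else:
        R=cv2.Rodrigues(np.array(c["rvec"]))[0].T;o=-R@np.array(c["tvec"]).ravel()
    d=R@np.linalg.inv(K)@np.array([px[0],px[1],1.]);return o+d*(z-o[2])/d[2]
def proj(n,P,pose=None):
    c=cams.get_calibration(n);K=np.array(c["camera_matrix"])
    if n=="wrist":
        T=np.eye(4);T[:3,:3]=pose[1];T[:3,3]=pose[0];M=np.linalg.inv(T@np.array(c["T_tool_cam"]));q=M[:3,:3]@P+M[:3,3]
    else: q=cv2.Rodrigues(np.array(c["rvec"]))[0]@P+np.array(c["tvec"]).ravel()
    q=K@q;return q[:2]/q[2]
E
python3 - <<'E'
import cv2
im=cv2.imread("pics/top0.png")[150:275,205:475]
cv2.imwrite("pics/c1.png",cv2.resize(im,(0,0),fx=2.9,fy=2.9,interpolation=cv2.INTER_CUBIC))
E
```

```text
(no output)
```

View pics/c1.png

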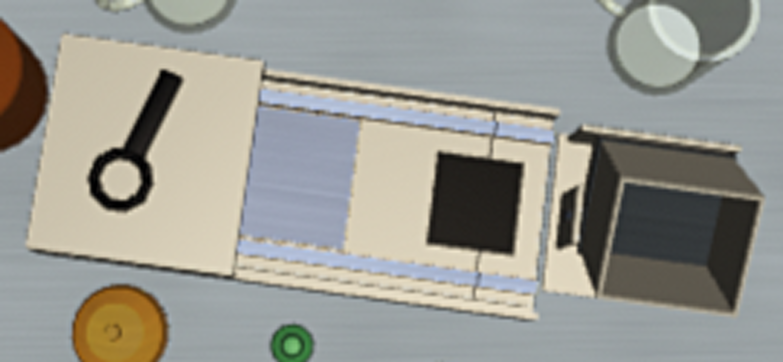

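The crop shows the hood-top corners at (63,36), (264,62), (234,276), (28,249), the plate's front edge from (360,120) to (346,249), and the line crossing the rails at (495,128) and (480,268). The upper bin rim runs from (622,180) to (760,197).

Run:
```python
from h import *
f=lambda p,z:cast("top",(205+(p[0]+.5)/2.9-.5,150+(p[1]+.5)/2.9-.5),z)
H=np.array([f(p,.094) for p in [(63,36),(264,62),(234,276),(28,249)]]);print(H.round(4))
yd=(H[0]-H[1]+H[3]-H[2])[:2];yd/=np.linalg.norm(yd);xd=np.array([yd[1],-yd[0]])
R=np.array([xd,yd])  # world->station
print("yaw",np.degrees(np.arctan2(-xd[1]*-1,xd[0])),"len",[np.linalg.norm(H[i]-H[(i+1)%4]) for i in range(4)])
Hs=(R@H[:,:2].T).T
oy=(Hs[[0,3],1].mean()-.25+Hs[[1,2],1].mean()-.08)/2
pf=[R@f(p,.073)[:2] for p in [(360,120),(346,249)]]
ox=(pf[0][0]+pf[1][0])/2; print("ox plate",ox,"ox hood",Hs[:,0].mean(),"width",pf[0][0]-pf[1][0])
o=np.array([ox,oy]);print("origin",R.T@o,"xd",xd,"yd",yd)
for nm,p,z in [("pf",(360,120),.073),("pf",(346,249),.073),("line",(495,128),.0745),("line",(480,268),.0745),("rimF",(598,296),.15),("rimF",(735,312),.15),("rimB",(622,180),.19),("rimB",(760,197),.19),("lineend",(495,113),.0745),("deckend",(557,110),.07)]:
    print(nm,(R@f(p,z)[:2]-o).round(4))
print("hood",(Hs-o).round(4))
np.save("st.npy",np.array([R.T@o,xd,yd]))
```

```text
[[0.6421 0.2774 0.094 ]
 [0.6189 0.111  0.094 ]
 [0.4428 0.1358 0.094 ]
 [0.4662 0.302  0.094 ]]
yaw -7.964156522489209 len [np.float64(0.1679788822094878), np.float64(0.177827380712467), np.float64(0.1678192648787276), np.float64(0.17764873559206204)]
ox plate 0.5088351382184193 ox hood 0.5086460207523943 width 0.10872724368310654
origin [0.51982535 0.04313468] xd [ 0.99035494 -0.13855358] yd [0.13855358 0.99035494]
pf [ 0.0544 -0.0044]
pf [-0.0544 -0.0063]
line [ 0.0622 -0.1175]
line [-0.0557 -0.1179]
rimF [-0.0706 -0.2009]
rimF [-0.0692 -0.3066]
rimB [ 0.0151 -0.202 ]
rimB [ 0.0158 -0.3058]
lineend [ 0.0749 -0.1161]
deckend [ 0.0851 -0.1684]
hood [[ 0.0886  0.249 ]
 [ 0.0887  0.081 ]
 [-0.0891  0.0811]
 [-0.089   0.2489]]
```

Run:
```python
import cv2
from h import *
a=cv2.imread("pics/side0.png")[0:200,440:640];b=cv2.imread("pics/top0.png")[200:400,440:640]
w=cams.capture("wrist");cv2.imwrite("pics/w0.png",w[...,::-1])
o=np.hstack([cv2.resize(a,(400,400)),cv2.resize(b,(400,400))])
cv2.imwrite("pics/c2.png",o)
for p in [(533,235),(573,235),(545,373),(585,373),(583,275),(625,275),(590,330)]: print(p,cast("top",p,0).round(3),cast("top",p,.3).round(3))
for n,p in [("jigger",(358,284)),("stopper",(306,269)),("bell",(246,264)),("steinB",(446,152)),("steinA",(266,130))]: print(n,cast("top",p,.1).round(3))
```

```text
(533, 235) [ 0.466 -0.496  0.   ] [ 0.447 -0.35   0.3  ]
(573, 235) [ 0.465 -0.6    0.   ] [ 0.446 -0.427  0.3  ]
(545, 373) [ 0.128 -0.497  0.   ] [ 0.194 -0.351  0.3  ]
(585, 373) [ 0.126 -0.596  0.   ] [ 0.193 -0.425  0.3  ]
(583, 275) [ 0.364 -0.616  0.   ] [ 0.37  -0.439  0.3  ]
(625, 275) [ 0.362 -0.724  0.   ] [ 0.37 -0.52  0.3 ]
(590, 330) [ 0.228 -0.619  0.   ] [ 0.269 -0.442  0.3  ]
jigger [ 0.351 -0.032  0.1  ]
stopper [0.387 0.088 0.1  ]
bell [0.399 0.226 0.1  ]
steinB [ 0.662 -0.252  0.1  ]
steinA [0.72  0.182 0.1  ]
```

View pics/c2.png

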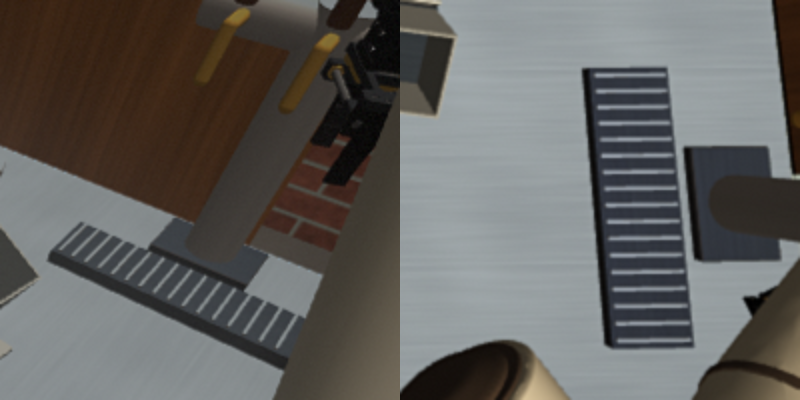

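The black tray and tap tower at world (0.3, -0.67) stand beside the gripper, so I'll move off along +y first.

```bash
python3 -m handwheel '[[[0,0,0,-0.029,0.0342,0,0],[0,0,0,-0.029,0.0342,0,0],[0,0,0,-0.029,0.0342,0,0],[0,0,0,-0.029,0.0342,0,0],[0,0,0,-0.029,0.0342,0,0],[0,0,0,-0.029,0.0342,0,0],[0,0,0,-0.029,0.0342,0,0],[0,0,0,-0.029,0.0342,0,0],[0,0,0,-0.029,0.0342,0,0],[0,0,1.4,0,0,0,0],[0,0,1.4,0,0,0,0],[0,0,1.4,0,0,0,0]]]'
python3 -m handwheel '[[[0,0,0.77,0,0,0,0],[0,0,0,0,0,0,0]]]'
cat >> h.py <<'E'
o,xd,yd=np.load("st.npy")
def st(P): q=np.array(P)[:2]-o; return np.array([q@xd,q@yd,P[2]]).round(4)
def show():
    s=r.sense();R=np.array(s["ee_rot"]);w=np.array(s["wrist_force"]);F=[w[:2]@xd,w[:2]@yd,w[2]]
    print("t",s["time_s"],"st",st(s["tcp_pos"]),"F st",np.round(F,2),"err",np.round([R[:2,1]@xd,R[:2,2]@xd,R[:2,2]@yd],4),"w",s["gripper_width"]);return s
E
python3 -c "
from h import *
show();s=r.sense();w=cams.capture('wrist');cv2.imwrite('pics/w1.png',w[...,::-1])"
```

```text
time_s: 1.35
tcp_pos: [0.3602, -0.1967, 0.2225]
ee_rot: [[-0.998, 0.063, -0.0], [0.063, 0.998, 0.0], [0.0, 0.0, -1.0]]
wrist_force: [0.4, 0.3, -0.1]
gripper_width: 0.031
gripper_force: 0.0
time_s: 1.55
tcp_pos: [0.36, -0.1973, 0.2224]
ee_rot: [[-0.99, 0.139, -0.0], [0.139, 0.99, 0.0], [0.0, 0.0, -1.0]]
wrist_force: [-0.4, 0.2, -1.0]
gripper_width: 0.004
gripper_force: 0.0
t 1.55 st [-0.1249 -0.2602  0.2224] F st [-0.47  0.16 -0.97] err [ 0.0002 -0.0003  0.0002] w 0.004369703741889307
```

View pics/w1.png

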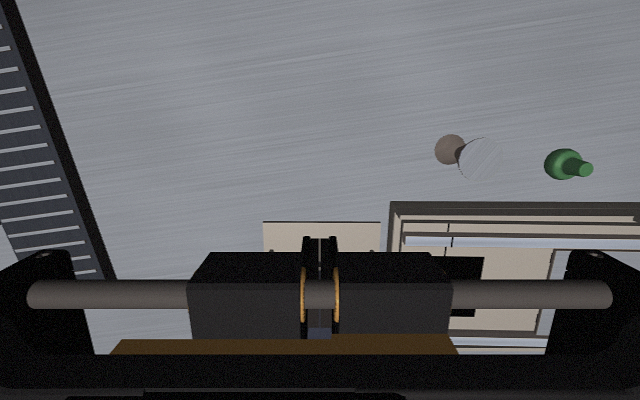

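The wrist view shows the fingers (columns 305–335) centred on the bin's rim, which spans columns 262–380 at row 222. I'll descend and approach.

```bash
python3 -m handwheel '[[[0,0,0,0,0,0.04,0],[0,0,0,0,0,0.04,0],[0,0,0,-0.01,0,0.02,0],[0,0,0,-0.01,0,0,0],[0,0,0,-0.005,0,0,0],[0,0,0,0,0,0,0]]]'; python3 -c "from h import *;show()"
python3 -m handwheel '[[[0,0,0,-0.003,0,0,0],[0,0,0,-0.003,0,0,0],[0,0,0,0,0,0,0]]]'; python3 -c "from h import *;show()"
```

```text
time_s: 2.2
tcp_pos: [0.387, -0.2013, 0.1239]
ee_rot: [[-0.99, 0.138, 0.003], [0.138, 0.99, -0.001], [-0.003, -0.0, -1.0]]
wrist_force: [-0.5, 0.4, 0.6]
gripper_width: 0.007
gripper_force: 0.0
t 2.2 st [-0.0977 -0.2605  0.1239] F st [-0.55  0.28  0.62] err [-0.0003  0.0032 -0.0003] w 0.0068934152501638115
time_s: 2.5
tcp_pos: [0.3915, -0.2019, 0.1232]
ee_rot: [[-0.99, 0.139, 0.002], [0.139, 0.99, -0.0], [-0.002, -0.0, -1.0]]
wrist_force: [0.0, -0.0, -0.7]
gripper_width: 0.003
gripper_force: 0.0
t 2.5 st [-0.0931 -0.2604  0.1232] F st [ 0.   -0.   -0.71] err [ 0.0004  0.0017 -0.0001] w 0.002650573722257956
```

```bash
for i in 1 2 3; do :; done; python3 -m handwheel '[[[0,0,0,-0.003,0,0,0],[0,0,0,-0.003,0,-0.001,0],[0,0,0,-0.003,0,-0.002,0]]]'; python3 -c "from h import *;show()"
python3 -m handwheel '[[[0,0,0,-0.002,0,-0.002,0],[0,0,0,-0.002,0,-0.002,0]]]'; python3 -c "from h import *;show()"
```

```text
time_s: 2.8
tcp_pos: [0.4, -0.203, 0.1256]
ee_rot: [[-0.99, 0.139, -0.0], [0.139, 0.99, 0.0], [0.0, -0.0, -1.0]]
wrist_force: [-0.5, -0.4, -0.2]
gripper_width: 0.001
gripper_force: 0.0
t 2.8 st [-0.0846 -0.2604  0.1256] F st [-0.47 -0.42 -0.23] err [ 0.0006 -0.0002 -0.    ] w 0.001064626303911709
time_s: 3.0
tcp_pos: [0.4029, -0.2034, 0.1293]
ee_rot: [[-0.99, 0.14, -0.003], [0.14, 0.99, 0.001], [0.003, 0.0, -1.0]]
wrist_force: [-2.7, -0.0, -1.8]
gripper_width: 0.006
gripper_force: 1.1
t 3.0 st [-0.0817 -0.2604  0.1293] F st [-2.71 -0.38 -1.75] err [ 0.0011 -0.0028  0.0003] w 0.005699257430104593
```

```bash
python3 -m handwheel '[[[0,0,0,-0.002,0,-0.0014,0],[0,0,0,-0.002,0,-0.0014,0],[0,0,0,-0.002,0,-0.0014,0]]]'; python3 -c "from h import *;show()"
python3 -m handwheel '[[[0,0,0,-0.002,0,-0.0014,0],[0,0,0,-0.002,0,-0.0014,0]]]'; python3 -c "from h import *;show()"
```

```text
time_s: 3.3
tcp_pos: [0.4082, -0.2042, 0.1335]
ee_rot: [[-0.99, 0.14, -0.004], [0.139, 0.99, 0.001], [0.004, 0.0, -1.0]]
wrist_force: [-5.1, 0.9, 1.5]
gripper_width: 0.004
gripper_force: 2.7
t 3.3 st [-0.0762 -0.2604  0.1335] F st [-5.19  0.15  1.5 ] err [ 0.001  -0.0038  0.0001] w 0.0036737883958909974
time_s: 3.5
tcp_pos: [0.4124, -0.2048, 0.1366]
ee_rot: [[-0.99, 0.139, -0.003], [0.139, 0.99, 0.0], [0.003, -0.0, -1.0]]
wrist_force: [-6.2, 1.9, 3.2]
gripper_width: 0.006
gripper_force: 2.8
t 3.5 st [-0.072  -0.2605  0.1366] F st [-6.38  1.04  3.19] err [ 0.0008 -0.0031 -0.    ] w 0.005639812045742627
```

```bash
python3 -m handwheel '[[[0,0,0,-0.002,0,-0.0016,0],[0,0,0,-0.002,0,-0.0016,0],[0,0,0,-0.002,0,-0.0015,0],[0,0,0,-0.002,0,-0.0014,0]]]'; python3 -c "from h import *;show()"
python3 -m handwheel '[[[0,0,0,-0.002,0,-0.0014,0],[0,0,0,-0.002,0,-0.0013,0],[0,0,0,-0.002,0,-0.0012,0],[0,0,0,-0.002,0,-0.0011,0]]]'; python3 -c "from h import *;show()"
```

```text
time_s: 3.9
tcp_pos: [0.4218, -0.2061, 0.1429]
ee_rot: [[-0.99, 0.139, 0.0], [0.139, 0.99, -0.0], [-0.0, -0.0, -1.0]]
wrist_force: [-3.3, 0.9, 0.9]
gripper_width: 0.005
gripper_force: 1.9
t 3.9 st [-0.0625 -0.2605  0.1429] F st [-3.43  0.41  0.94] err [ 0.0006  0.0002 -0.0001] w 0.0051950332616521235
time_s: 4.3
tcp_pos: [0.4299, -0.2072, 0.1475]
ee_rot: [[-0.99, 0.139, 0.0], [0.139, 0.99, 0.0], [-0.0, 0.0, -1.0]]
wrist_force: [-2.4, -0.4, -1.6]
gripper_width: 0.003
gripper_force: 1.0
t 4.3 st [-0.0543 -0.2604  0.1475] F st [-2.3  -0.73 -1.64] err [0.0007 0.0004 0.0001] w 0.002664750393444741
```

```bash
python3 -m handwheel '[[[0,0,0,-0.002,0,-0.0008,0],[0,0,0,-0.002,0,-0.0008,0],[0,0,0,-0.002,0,-0.0008,0],[0,0,0,-0.002,0,-0.0007,0]]]'; python3 -c "from h import *;show()"
python3 -m handwheel '[[[0,0,0,-0.0015,0,-0.0006,0],[0,0,0,-0.0015,0,-0.0005,0]]]'; python3 -c "from h import *;show()"
```

```text
time_s: 4.7
tcp_pos: [0.4377, -0.2083, 0.1508]
ee_rot: [[-0.99, 0.139, 0.0], [0.139, 0.99, -0.0], [-0.0, 0.0, -1.0]]
wrist_force: [-1.6, -0.8, -2.7]
gripper_width: 0.004
gripper_force: 1.0
t 4.7 st [-0.0465 -0.2604  0.1508] F st [-1.47 -1.01 -2.67] err [0.0006 0.0001 0.    ] w 0.004377256188795546
time_s: 4.9
tcp_pos: [0.4406, -0.2087, 0.1519]
ee_rot: [[-0.99, 0.139, 0.0], [0.139, 0.99, 0.0], [-0.0, 0.0, -1.0]]
wrist_force: [-1.6, 0.6, -2.1]
gripper_width: 0.007
gripper_force: 1.0
t 4.9 st [-0.0436 -0.2604  0.1519] F st [-1.68  0.36 -2.11] err [0.0006 0.0001 0.    ] w 0.00726330972298988
```

Now to the stop, watching for the force to climb.

```bash
python3 -m handwheel '[[[0,0,0,-0.001,0,-0.0003,0],[0,0,0,-0.001,0,-0.0003,0],[0,0,0,-0.001,0,-0.0003,0]]]'; python3 -c "from h import *;show()"
python3 -m handwheel '[[[0,0,0,-0.001,0,-0.0003,0]]]'; python3 -c "from h import *;show()"
python3 -m handwheel '[[[0,0,0,-0.0007,0,-0.0002,0]]]'; python3 -c "from h import *;show()"
```

```text
time_s: 5.2
tcp_pos: [0.4427, -0.209, 0.1526]
ee_rot: [[-0.99, 0.139, -0.002], [0.139, 0.99, 0.0], [0.002, 0.0, -1.0]]
wrist_force: [-4.6, 0.4, -1.2]
gripper_width: 0.005
gripper_force: 2.1
t 5.2 st [-0.0415 -0.2604  0.1526] F st [-4.56 -0.23 -1.17] err [ 0.0009 -0.002   0.0001] w 0.004502300989312845
time_s: 5.3
tcp_pos: [0.4427, -0.209, 0.1526]
ee_rot: [[-0.99, 0.14, -0.004], [0.14, 0.99, 0.001], [0.004, 0.0, -1.0]]
wrist_force: [-5.9, 0.6, -0.6]
gripper_width: 0.005
gripper_force: 3.1
t 5.3 st [-0.0414 -0.2604  0.1526] F st [-5.89 -0.23 -0.61] err [ 0.0011 -0.0041  0.0003] w 0.005392420266974687
time_s: 5.4
tcp_pos: [0.4427, -0.209, 0.1526]
ee_rot: [[-0.99, 0.14, -0.006], [0.14, 0.99, 0.001], [0.006, 0.0, -1.0]]
wrist_force: [-7.6, 1.0, -1.0]
gripper_width: 0.004
gripper_force: 3.5
t 5.4 st [-0.0414 -0.2604  0.1526] F st [-7.65 -0.04 -0.97] err [ 0.0012 -0.0057  0.0004] w 0.0035627117107483114
```

```bash
python3 -m handwheel '[[[0,0,0,-0.001,0,-0.0003,0],[0,0,0,-0.001,0,-0.0003,0]]]'; python3 -c "
from h import *;s=show();cv2.imwrite('pics/s2.png',cams.capture('side')[...,::-1]);t=cams.capture('top');cv2.imwrite('pics/t2.png',t[...,::-1])
a=cv2.imread('pics/s2.png')[80:230,350:500];b=cv2.imread('pics/t2.png')[170:270,380:480]
cv2.imwrite('pics/c3.png',np.hstack([cv2.resize(a,(400,400)),cv2.resize(b,(400,400))]))"
```

```text
time_s: 5.6
tcp_pos: [0.4428, -0.209, 0.1526]
ee_rot: [[-0.99, 0.14, -0.01], [0.14, 0.99, 0.002], [0.01, 0.001, -1.0]]
wrist_force: [-9.9, 1.2, 1.4]
gripper_width: 0.007
gripper_force: 5.1
t 5.6 st [-0.0413 -0.2604  0.1526] F st [-9.95 -0.21  1.4 ] err [ 0.0017 -0.0101  0.0007] w 0.007043266393366691
```

View pics/c3.png

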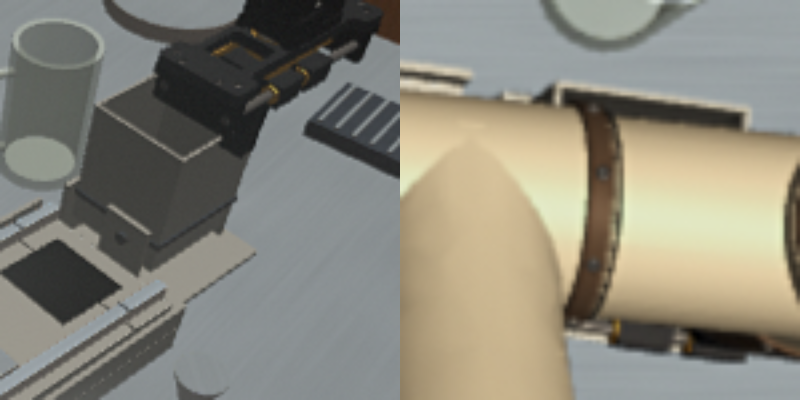

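The bin looks upright, with the rim's corners at crop (183,158) and (97,105). I'll back off and check by projecting the expected corners.

```bash
python3 -m handwheel '[[[0,0,0,0.004,0,0,0],[0,0,0,0.01,0,0,0],[0,0,0,0.02,0,-0.01,0],[0,0,0,0.01,0,-0.02,0],[0,0,0,0,0,0,0]]]'; python3 -c "
from h import *;s=show();im=cams.capture('side')[...,::-1];cv2.imwrite('pics/s3.png',im)
W=lambda a:np.array([*(o+a[0]*xd+a[1]*yd),a[2]])
x0,y0=370,90
c=cv2.resize(im[y0:y0+110,x0:x0+110],(550,550),interpolation=cv2.INTER_CUBIC)
for th in (0,.04,.08):
  P=[]
  for b,y in((-30,-.205),(70,-.205),(70,-.315),(-30,-.315)):
    P.append(proj('side',W((( b*np.cos(th)-100*np.sin(th))/1e3,y,.06+(100*np.cos(th)+b*np.sin(th))/1e3))))
  print(th,np.round(P,1).tolist(), 'crop',((P-np.array([x0,y0]))*5).round().tolist())
cv2.imwrite('pics/c4.png',c)"
```

```text
time_s: 6.2
tcp_pos: [0.4053, -0.204, 0.1872]
ee_rot: [[-0.99, 0.138, 0.009], [0.138, 0.99, -0.002], [-0.009, -0.001, -1.0]]
wrist_force: [1.2, -0.3, -0.2]
gripper_width: 0.003
gripper_force: 0.0
t 6.2 st [-0.0792 -0.2606  0.1872] F st [ 1.19 -0.09 -0.18] err [-0.0003  0.0094 -0.0008] w 0.002968338236078573
0 [[419.9, 139.4], [386.3, 118.1], [416.6, 102.0], [450.1, 121.2]] crop [[249.0, 247.0], [81.0, 141.0], [233.0, 60.0], [401.0, 156.0]]
0.04 [[421.1, 140.8], [387.8, 118.0], [418.2, 101.8], [451.4, 122.4]] crop [[256.0, 254.0], [89.0, 140.0], [241.0, 59.0], [407.0, 162.0]]
0.08 [[422.4, 142.2], [389.3, 117.9], [419.7, 101.7], [452.6, 123.7]] crop [[262.0, 261.0], [96.0, 139.0], [249.0, 58.0], [413.0, 169.0]]
```

View pics/c4.png

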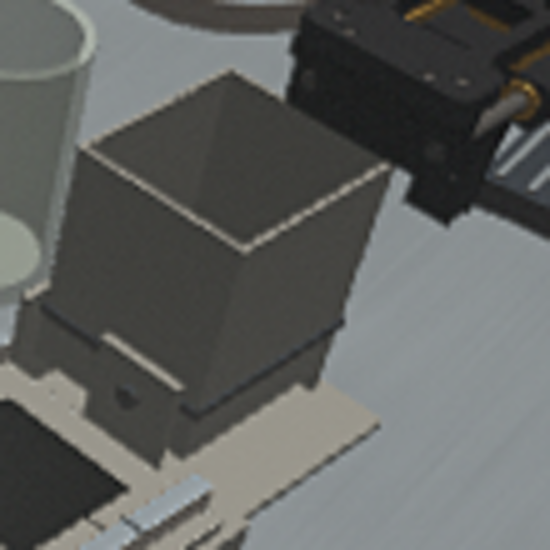

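The visible corners match tilt 0 apart from a uniform calibration offset of about 7 crop px, so the bin is upright. Now I'll go over the plate.

```bash
python3 -m handwheel '[[[0,0,0,-0.01,0.0376,0,0],[0,0,0,-0.01,0.0376,0,0],[0,0,0,-0.01,0.0376,0,0],[0,0,0,-0.01,0.0376,0,0],[0,0,0,-0.01,0.0376,0,0],[0,0,0,-0.01,0.0376,0,0],[0,0,0,-0.01,0.0376,0,0],[0,0,0,-0.009,0.0376,0,0],[0,0,0,0,0,0.04,0],[0,0,0,0,0,0.035,0],[0,0,0,0,0,0.015,0],[0,0,0,0,0,0,0]]]';  python3 -c "
from h import *;s=show();im=cams.capture('wrist')[...,::-1];cv2.imwrite('pics/w4.png',im)"
```

```text
time_s: 7.45
tcp_pos: [0.5224, 0.0831, 0.0907]
ee_rot: [[-0.99, 0.139, -0.005], [0.139, 0.99, -0.002], [0.005, -0.003, -1.0]]
wrist_force: [-0.3, -0.2, -0.9]
gripper_width: 0.003
gripper_force: 0.0
t 7.45 st [-0.003   0.04    0.0907] F st [-0.22 -0.26 -0.88] err [ 0.0005 -0.0046 -0.0028] w 0.003143572186936667
```

View pics/w4.png

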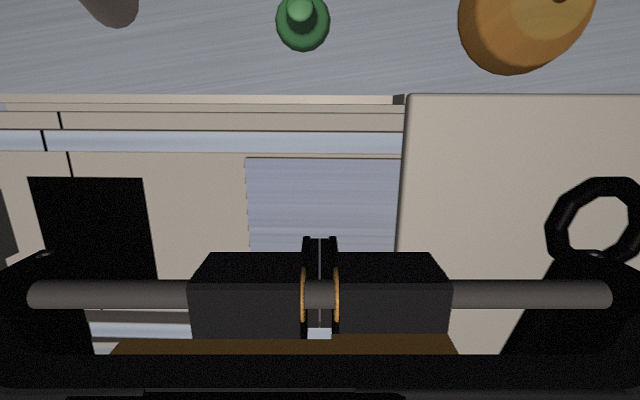

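The view shows the plate's front edge at column 247 (rows 158–250), the scribed line on the near rail at (44,140), and the hood edge at column 402. I'll lower gently.

```bash
python3 -m handwheel '[[[0,0,0,0,0,0.004,0],[0,0,0,0,0,0.004,0],[0,0,0,0,0,0.002,0],[0,0,0,0,0,0.001,0]]]' | egrep "tcp|force"
python3 -m handwheel '[[[0,0,0,0,0,0.001,0],[0,0,0,0,0,0.001,0]]]' | egrep "tcp|wrist"
python3 -m handwheel '[[[0,0,0,0,0,0.001,0],[0,0,0,0,0,0,0]]]' | egrep "tcp|wrist"
```

```text
tcp_pos: [0.5238, 0.0834, 0.0832]
wrist_force: [0.7, -0.4, 0.6]
gripper_force: 0.0
tcp_pos: [0.5238, 0.0834, 0.0811]
wrist_force: [-0.0, -0.2, 0.6]
tcp_pos: [0.5235, 0.0833, 0.0798]
wrist_force: [-0.5, 0.1, -0.1]
```

```bash
python3 -m handwheel '[[[0,0,0,0,0,0.001,0],[0,0,0,0,0,0.001,0]]]' | egrep "tcp|wrist"
python3 -m handwheel '[[[0,0,0,0,0,0.001,0],[0,0,0,0,0,0,0]]]' | egrep "tcp|wrist"
python3 -m handwheel '[[[0,0,0,0,0,0.001,0],[0,0,0,0,0,0,0]]]' | egrep "tcp|wrist"
```

```text
tcp_pos: [0.5236, 0.0834, 0.0778]
wrist_force: [2.1, 0.2, 0.1]
tcp_pos: [0.5234, 0.0833, 0.0767]
wrist_force: [0.2, -0.4, 0.3]
tcp_pos: [0.5235, 0.0833, 0.0757]
wrist_force: [-0.6, 0.4, 0.3]
```

```bash
python3 -m handwheel '[[[0,0,0,0,0,0.001,0],[0,0,0,0,0,0.001,0]]]' | egrep "tcp|wrist"
python3 -m handwheel '[[[0,0,0,0,0,0.001,0],[0,0,0,0,0,0,0]]]' | egrep "tcp|wrist"
python3 -m handwheel '[[[0,0,0,0,0,0.001,0],[0,0,0,0,0,0,0]]]' | egrep "tcp|wrist"
```

```text
tcp_pos: [0.5236, 0.0834, 0.0738]
wrist_force: [0.2, 0.3, -0.6]
tcp_pos: [0.5234, 0.0833, 0.0726]
wrist_force: [-0.4, -0.6, 0.0]
tcp_pos: [0.5235, 0.0833, 0.0717]
wrist_force: [-0.8, -0.2, -0.1]
```

```bash
python3 -m handwheel '[[[0,0,0,0,0,0.001,0],[0,0,0,0,0,0,0]]]' | egrep "tcp|wrist"
python3 -m handwheel '[[[0,0,0,0,0,0.001,0],[0,0,0,0,0,0,0]]]' | egrep "tcp|wrist"
python3 -m handwheel '[[[0,0,0,0,0,0.001,0],[0,0,0,0,0,0,0]]]' | egrep "tcp|wrist"
```

```text
tcp_pos: [0.5236, 0.0834, 0.0711]
wrist_force: [-0.6, -0.5, 2.9]
tcp_pos: [0.5237, 0.0834, 0.0705]
wrist_force: [-2.2, 0.4, 6.2]
tcp_pos: [0.5237, 0.0834, 0.07]
wrist_force: [-2.6, 0.7, 8.5]
```

Contact is at z ≈ 0.0712 at y = 0.04, so the deck falls about 0.022 rad to the right. I'll press to about 12 N and start the push.

```bash
python3 -m handwheel '[[[0,0,0,0,0,0.001,0],[0,0,0,0,-0.001,0,0],[0,0,0,0,-0.001,0,0],[0,0,0,0,-0.002,0,0],[0,0,0,0,-0.002,0,0]]]' >/dev/null;  python3 -c "
from h import *;s=show()"
python3 -m handwheel '[[[0,0,0,0,-0.003,0.0001,0],[0,0,0,0,-0.003,0.0001,0],[0,0,0,0,-0.003,0.0001,0]]]' >/dev/null;  python3 -c "
from h import *;s=show();im=cams.capture('wrist')[...,::-1];cv2.imwrite('pics/w5.png',im)"
```

```text
t 10.6 st [-0.0017  0.0358  0.0696] F st [-6.36  4.63 11.24] err [-0.0001  0.0016  0.0023] w 0.003983570746714413
t 10.9 st [-0.0017  0.0267  0.0693] F st [-6.31  5.1  11.94] err [-0.0001  0.0016  0.0021] w 0.005787923556163726
```

```bash
cat > e.py <<'E'
from h import *
def edge(im,row):
    d=im[row-3:row+4].astype(float).mean(0);m=(d[:,2]-d[:,0])>0   # blue>red: steel/plate
    xs=np.where(m[150:395])[0]+150
    return xs.min() if len(xs) else None
def line(im,row,lo=0,hi=240):
    g=im[row-1:row+2].astype(float).mean((0,2));k=lo+np.argmin(g[lo:hi]);return k,g[k].round()
E
python3 -m handwheel '[[[0,0,0,0.001,-0.003,0.0001,0],[0,0,0,0.001,-0.003,0.0001,0]]]' >/dev/null
python3 -c "
from e import *
for f in('w4','w5'):
  im=cv2.imread(f'pics/{f}.png')[...,::-1]; print(f,[edge(im,r) for r in(180,200,220)],[line(im,r) for r in(135,140,145)])
s=show();im=cams.capture('wrist');cv2.imwrite('pics/w6.png',im[...,::-1]);print([edge(im,r) for r in(180,200,220)],[line(im,r) for r in(135,140,145)])"
```

```text
w4 [np.int64(246), np.int64(247), np.int64(249)] [(np.int64(42), np.float64(0.0)), (np.int64(43), np.float64(1.0)), (np.int64(44), np.float64(8.0))]
w5 [np.int64(236), np.int64(238), np.int64(239)] [(np.int64(30), np.float64(0.0)), (np.int64(31), np.float64(0.0)), (np.int64(32), np.float64(9.0))]
t 11.15 st [-0.0019  0.0215  0.0695] F st [-1.83  4.85  9.89] err [-0.0007  0.0058  0.0039] w 0.006163911276593236
[np.int64(236), np.int64(152), np.int64(152)] [(np.int64(40), np.float64(1.0)), (np.int64(41), np.float64(0.0)), (np.int64(43), np.float64(4.0))]
```

```bash
cat >> e.py <<'E'
SL=0.0225
def meas(save=None):
    s=show();pose=(np.array(s["tcp_pos"]),np.array(s["ee_rot"]));im=cams.capture("wrist")
    if save: cv2.imwrite(f"pics/{save}.png",im[...,::-1])
    out=[]
    def y(px,dz):
        q=0.
        for _ in range(4): q=st(cast("wrist",px,.073-SL*(.12-q)+dz,pose))[1]
        return q
    for row in(180,195,210):
        b=im[row-3:row+4].astype(float).mean(0);b=b[:,2]-b[:,0];g=np.convolve(b,[1,1,1,0,-1,-1,-1],"same")
        k=205+np.argmax(g[205:270]);out.append((int(k),y((k,row),0)))
    L=[(line(im,r)[0],y((line(im,r)[0],r),.0015)) for r in(135,140,145)]
    e=np.median([v for _,v in out]);l=np.median([v for _,v in L]);print("edge",out,"line",L,"gap",e-l)
E
python3 -c "
from e import *
meas()"
python3 -m handwheel '[[[0,0,0,0,-0.003,0.0007,0],[0,0,0,0,-0.004,0.0001,0],[0,0,0,0,-0.004,0.0001,0],[0,0,0,0,-0.004,0.0001,0]]]' >/dev/null
python3 -c "
from e import *
meas('w7')"
```

```text
t 11.2 st [-0.0018  0.0211  0.0695] F st [-1.9   3.49  9.3 ] err [-0.0005  0.0059  0.0037] w 0.0034315365565582103
edge [(236, np.float64(-0.023)), (237, np.float64(-0.0231)), (238, np.float64(-0.0232))] line [(np.int64(42), np.float64(-0.118)), (np.int64(43), np.float64(-0.1182)), (np.int64(43), np.float64(-0.1188))] gap 0.0951
t 11.65 st [-0.0019  0.0063  0.0688] F st [-3.12  4.95 12.07] err [-0.0007  0.0055  0.0035] w 0.0037169754513321288
edge [(236, np.float64(-0.0377)), (237, np.float64(-0.0378)), (238, np.float64(-0.0379))] line [(np.int64(69), np.float64(-0.1189)), (np.int64(70), np.float64(-0.1189)), (np.int64(71), np.float64(-0.119))] gap 0.0811
```

```bash
python3 -m handwheel '[[[0,0,0,0,-0.004,0.0001,0],[0,0,0,0,-0.004,0.0001,0],[0,0,0,0,-0.004,0.0001,0],[0,0,0,0,-0.004,0,0],[0,0,0,0,-0.004,0.0001,0]]]' >/dev/null
python3 -c "
from e import *
meas()"
python3 -m handwheel '[[[0,0,0,0,-0.004,0.0001,0],[0,0,0,0,-0.004,0.0001,0],[0,0,0,0,-0.004,0.0001,0],[0,0,0,0,-0.004,0,0],[0,0,0,0,-0.004,0.0001,0]]]' >/dev/null
python3 -c "
from e import *
meas()"
```

```text
t 12.2 st [-0.002  -0.0139  0.0683] F st [-4.58  4.13 11.95] err [-0.0006  0.0052  0.0031] w 0.008542341138742362
edge [(236, np.float64(-0.0578)), (237, np.float64(-0.0579)), (238, np.float64(-0.058))] line [(np.int64(109), np.float64(-0.1189)), (np.int64(110), np.float64(-0.1189)), (np.int64(111), np.float64(-0.1189))] gap 0.061000000000000006
t 12.75 st [-0.0021 -0.0341  0.0678] F st [-2.9   4.84 10.87] err [-0.0005  0.0049  0.0028] w 0.00646430470896998
edge [(236, np.float64(-0.078)), (237, np.float64(-0.0781)), (238, np.float64(-0.0782))] line [(np.int64(150), np.float64(-0.1186)), (np.int64(150), np.float64(-0.119)), (np.int64(151), np.float64(-0.1189))] gap 0.0408
```

```bash
python3 -m handwheel '[[[0,0,0,0,-0.004,0.0002,0],[0,0,0,0,-0.004,0.0001,0],[0,0,0,0,-0.004,0.0001,0],[0,0,0,0,-0.004,0.0001,0],[0,0,0,0,-0.004,0.0001,0]]]' >/dev/null
python3 -c "
from e import *
meas()"
python3 -m handwheel '[[[0,0,0,0,-0.004,0.0001,0],[0,0,0,0,-0.004,0.0001,0],[0,0,0,0,-0.003,0.0001,0]]]' >/dev/null
python3 -c "
from e import *
meas('w8');im=cv2.imread('pics/w8.png')[100:220,120:280];cv2.imwrite('pics/c8.png',cv2.resize(im,(800,600),interpolation=cv2.INTER_CUBIC))"
```

```text
t 13.3 st [-0.0022 -0.0542  0.0672] F st [-3.67  4.65 13.32] err [-0.0005  0.0046  0.0024] w 0.00301652880043791
edge [(236, np.float64(-0.0981)), (237, np.float64(-0.0982)), (238, np.float64(-0.0983))] line [(np.int64(190), np.float64(-0.1188)), (np.int64(190), np.float64(-0.1191)), (np.int64(191), np.float64(-0.1189))] gap 0.02070000000000001
t 13.65 st [-0.0023 -0.0654  0.0668] F st [-3.45  5.07 12.65] err [-0.0004  0.0045  0.0021] w 0.0059565284382530545
edge [(236, np.float64(-0.1093)), (237, np.float64(-0.1094)), (238, np.float64(-0.1095))] line [(np.int64(212), np.float64(-0.119)), (np.int64(213), np.float64(-0.1187)), (np.int64(213), np.float64(-0.119))] gap 0.009599999999999997
```

View pics/c8.png

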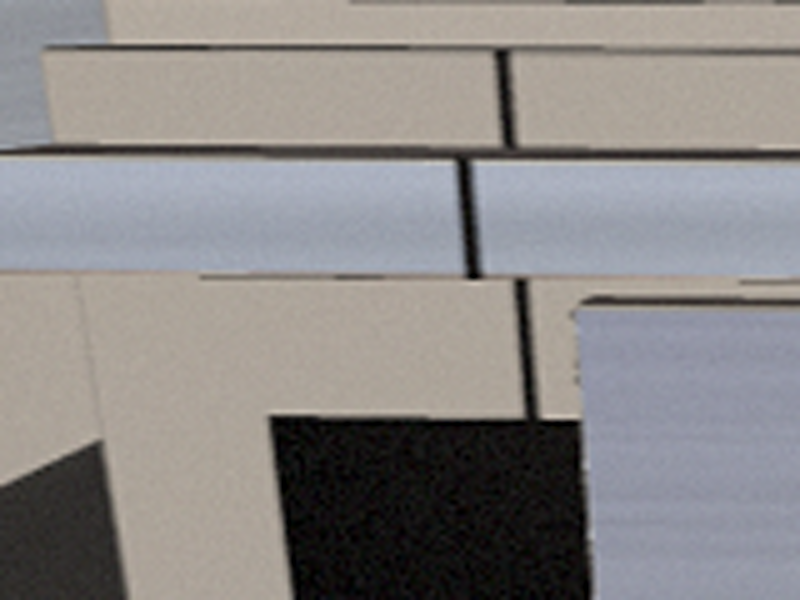

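The crop shows the line on the near rail at crop column 468, and the plate edge at 578, still short of it. Allowing for the roughly 2 mm the plate is pressed down, the remaining gap is about 9 mm.

```bash
python3 -m handwheel '[[[0,0,0,0,-0.003,0.0001,0],[0,0,0,0,-0.002,0,0],[0,0,0,0,-0.001,0,0],[0,0,0,0,-0.001,0,0]]]' >/dev/null
python3 -c "
from e import *
meas('w9');im=cv2.imread('pics/w9.png')[110:200,190:310];cv2.imwrite('pics/c9.png',cv2.resize(im,(800,600),interpolation=cv2.INTER_CUBIC))"
```

```text
t 14.1 st [-0.0023 -0.0724  0.0667] F st [-3.92  4.46 12.77] err [-0.0003  0.0044  0.002 ] w 0.006404650048268436
edge [(236, np.float64(-0.1163)), (237, np.float64(-0.1164)), (238, np.float64(-0.1165))] line [(np.int64(226), np.float64(-0.119)), (np.int64(227), np.float64(-0.1188)), (np.int64(227), np.float64(-0.119))] gap 0.002599999999999991
```

View pics/c9.png

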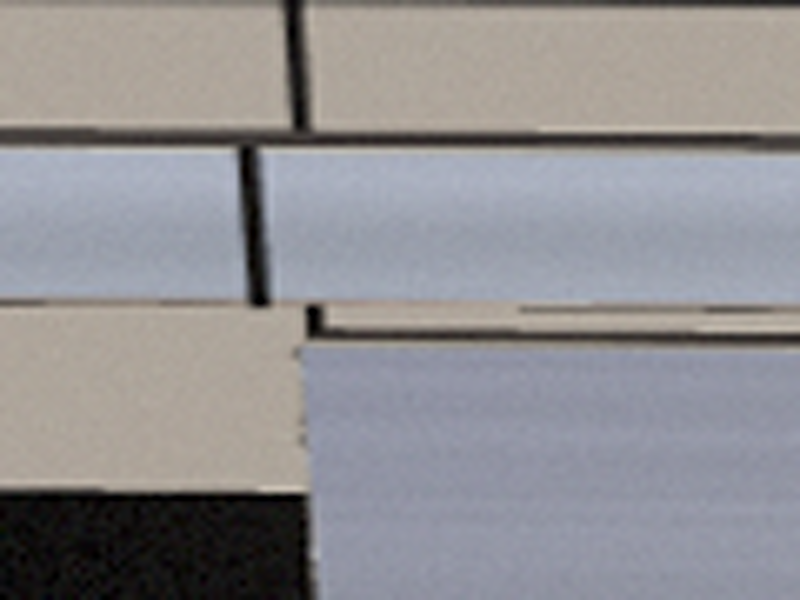

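The line on the rail extrapolates to crop column ~262 at the plate's corner, and the edge is at ~303, so the gap is about 2 mm. I'll push 1 mm more, lift, and check with the camera squarely above the line.

```bash
python3 -m handwheel '[[[0,0,0,0,-0.001,0,0],[0,0,0,0,0,0,0]]]' >/dev/null
python3 -c "
from e import *
meas()"
python3 -m handwheel '[[[0,0,0,0,0.001,-0.003,0],[0,0,0,0,0,-0.004,0],[0,0,0,0,0,-0.02,0],[0,0,0,0.01,-0.015,-0.04,0],[0,0,0,0.01,-0.015,-0.02,0],[0,0,0,0,-0.014,0,0],[0,0,0,0,0,0,0],[0,0,0,0,0,0,0]]]'
python3 -c "
from e import *
s=show();pose=(np.array(s['tcp_pos']),np.array(s['ee_rot']));im=cams.capture('wrist')[...,::-1];cv2.imwrite('pics/w10.png',im)
W=lambda a:np.array([*(o+a[0]*xd+a[1]*yd),a[2]])
p=proj('wrist',W((-.055,-.12,.0685)),pose).astype(int);print(p)
x0,y0=p-np.array([50,37]);x0=max(x0,0);y0=max(y0,0);print(x0,y0)
cv2.imwrite('pics/c10.png',cv2.resize(im[y0:y0+75,x0:x0+100],(800,600),interpolation=cv2.INTER_CUBIC))"
```

```text
t 14.35 st [-0.0023 -0.0734  0.0667] F st [-3.37  3.98 13.44] err [-0.0004  0.0043  0.0018] w 0.004372365746855933
edge [(236, np.float64(-0.1173)), (237, np.float64(-0.1174)), (238, np.float64(-0.1175))] line [(np.int64(229), np.float64(-0.1186)), (np.int64(229), np.float64(-0.1188)), (np.int64(230), np.float64(-0.1186))] gap 0.0011999999999999927
time_s: 15.2
tcp_pos: [0.4792, -0.0704, 0.1504]
ee_rot: [[-0.99, 0.14, -0.002], [0.14, 0.99, -0.0], [0.002, -0.0, -1.0]]
wrist_force: [0.4, 0.1, -0.3]
gripper_width: 0.01
gripper_force: 0.0
t 15.2 st [-0.0245 -0.118   0.1504] F st [ 0.36  0.18 -0.26] err [ 0.0018 -0.002  -0.0003] w 0.009993943880751094
[317 171]
267 134
```

View pics/c10.png

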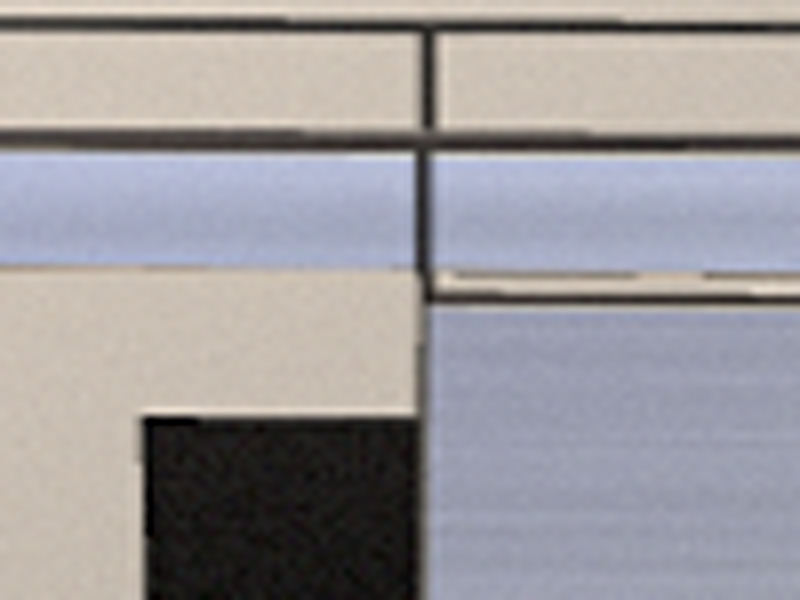

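Seen from directly above, the plate's edge (crop column ~427) meets the line (centre ~424, about 16 crop px wide). That leaves it roughly 0.3 mm short of centre, with no overrun. I'll retreat clear and check the scene.

```bash
python3 -m handwheel '[[[0,0,0,0,0,-0.03,0],[0,0,0,0,0,-0.04,0],[0,0,0,0,0,-0.04,0],[0,0,0,0.03,0,-0.03,0],[0,0,0,0.03,-0.03,0,0],[0,0,0,0.03,-0.04,0,0],[0,0,0,0,-0.04,0,0],[0,0,0,0,-0.04,0,0],[0,0,0,0,-0.03,0,0],[0,0,0,0,0,0,0],[0,0,0,0,0,0,0]]]'
python3 -c "
from h import *
show()
a=cams.capture('side')[...,::-1];b=cams.capture('top')[...,::-1]
cv2.imwrite('pics/fin.png',np.vstack([a[60:340,100:500],b[100:300,100:500]]))"
```

```text
time_s: 16.35
tcp_pos: [0.3656, -0.2359, 0.2904]
ee_rot: [[-0.99, 0.141, -0.002], [0.141, 0.99, 0.001], [0.002, 0.001, -1.0]]
wrist_force: [-0.2, 1.0, 0.4]
gripper_width: 0.008
gripper_force: 0.0
t 16.35 st [-0.1141 -0.2977  0.2904] F st [-0.29  0.92  0.39] err [ 0.002  -0.0024  0.0006] w 0.007754589432071342
```

View pics/fin.png

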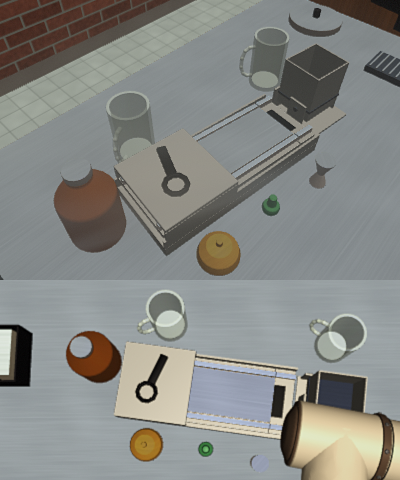

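The bin is upright, the plate is at the line, every bystander is where it was, and the arm is clear.

```bash
python3 -c "from station import r;print(r.finish_job())"
```

```text
the job is handed in; nothing more can be done
None
```

The job is handed in: the bin stands upright against its stop, the plate's front edge is on the scribed line (about 0.3 mm short of its centre), measured forces stayed under about 15 N, no bystander had visibly moved, and the arm is clear.

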